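Seal the headspace vials and start the timer

TASK

Seal the three half-open flip-top vials in the blue rack for their headspace test: with the fingertips, gently press each cap shut where it stands, the white one (blank) first, then the yellow (weak), then the red (strong), so that no vapour is carried from a stronger sample to a weaker one. Once all three are shut, start the waiting time with a light tap that pushes down the timer's red key and neither of its grey keys. Only touch these things: do not pick up or shove the vials or the timer, and leave everything round them where it is.

Things in the scene. Friction and masses are not known exactly. Their poses are not given: they have to be found in the camera images.
- rack: blue moulded rack, fixed, 70 x 204 mm at its foot, 40 mm high, origin at the centre of its underside on the worktop; three round wells 64 mm apart along its y axis hold the vials; its -x side roughly faces the robot
- vial_white: flip-top vial with the white cap (the blank): translucent, round, 34 mm across, 62 mm tall, loose in any one of the rack's wells (1 mm of play all round); origin at the centre of its underside, z up. The hinge line lies on its own +x side (the far side), 20.5 mm from its axis, 63 mm above the origin, parallel to its y axis. The shut cap's outer face is level, 68.5 mm above the origin
- cap_white (a joint): hinge angle (rad) of the white cap: 0 = shut flat on the rim, grows as it opens upward; it starts half open (0.45 to 0.8). The hinge is stiff (about 0.06 N m, 2 to 4 N at the cap) and the cap stays where it is left, with no spring. A fingertip that presses a widely open cap straight down may jam by friction: let it follow the cap's arc
- cap_white_top (a point): centre of the outer face of the white cap (38 mm disc, 6.5 mm thick, with a 14 mm wide thumb tab that stands out 8 mm at the end opposite the hinge); it moves with the cap, and its z axis is the outward normal of that face
- vial_yellow: flip-top vial with the yellow cap (the weak sample): translucent, round, 34 mm across, 62 mm tall, loose in any one of the rack's wells (1 mm of play all round); origin at the centre of its underside, z up. The hinge line lies on its own +x side (the far side), 20.5 mm from its axis, 63 mm above the origin, parallel to its y axis. The shut cap's outer face is level, 68.5 mm above the origin
- cap_yellow (a joint): hinge angle (rad) of the yellow cap: 0 = shut flat on the rim, grows as it opens upward; it starts half open (0.45 to 0.8). The hinge is stiff (about 0.06 N m, 2 to 4 N at the cap) and the cap stays where it is left, with no spring. A fingertip that presses a widely open cap straight down may jam by friction: let it follow the cap's arc
- cap_yellow_top (a point): centre of the outer face of the yellow cap (38 mm disc, 6.5 mm thick, with a 14 mm wide thumb tab that stands out 8 mm at the end opposite the hinge); it moves with the cap, and its z axis is the outward normal of that face
- vial_red: flip-top vial with the red cap (the strong sample): translucent, round, 34 mm across, 62 mm tall, loose in any one of the rack's wells (1 mm of play all round); origin at the centre of its underside, z up. The hinge line lies on its own +x side (the far side), 20.5 mm from its axis, 63 mm above the origin, parallel to its y axis. The shut cap's outer face is level, 68.5 mm above the origin
- cap_red (a joint): hinge angle (rad) of the red cap: 0 = shut flat on the rim, grows as it opens upward; it starts half open (0.45 to 0.8). The hinge is stiff (about 0.06 N m, 2 to 4 N at the cap) and the cap stays where it is left, with no spring. A fingertip that presses a widely open cap straight down may jam by friction: let it follow the cap's arc
- cap_red_top (a point): centre of the outer face of the red cap (38 mm disc, 6.5 mm thick, with a 14 mm wide thumb tab that stands out 8 mm at the end opposite the hinge); it moves with the cap, and its z axis is the outward normal of that face
- timer: white bench timer with a display, loose, 64 x 64 mm, body 17 mm high; origin at the centre of its underside. Along its -x edge (to the robot) stand three keys, tops 19 mm high: grey at y = +20 and 0 mm, red at x = -18, y = -20 mm, in the right corner as the robot sees it. The middle key begins 11 mm from the red key's centre: a broad fingertip should land on the outer part of the red key
- red_key (a point): centre of the top of the red round key, 18 mm wide; it moves straight down 1 mm against about 1 N and stays down
- timer_key_2 (a joint): travel of the red key (m): 0 up, 0.001 pressed
- timer_key_1 (a joint): travel of the middle, grey key (m): 0 up, 0.001 pressed
- timer_key_0 (a joint): travel of the far, grey key (m): 0 up, 0.001 pressed
- petri: red petri dish, 91 mm across, 16 mm high, loose on the worktop, a bystander; origin at the centre of its underside
- strip_plate: off-white well-strip plate, 86 x 128 x 12 mm, loose on the worktop, a bystander; origin at the centre of its underside
- bottle_red: small white reagent bottle with a red cap, 33 mm across, 67 mm high, loose on the worktop, a bystander; origin at the centre of its underside
- tweezers: steel forceps lying flat, 136 mm long, loose on the worktop, a bystander; origin at the centre of its underside
- pen_blue: white marker pen with a blue cap, 132 mm long, loose on the worktop, a bystander; origin at the centre of its underside
- tip_box: clear tip box with amber tips, 96 x 126 mm, 93 mm high, loose on the worktop, a bystander; origin at the centre of its underside
There are look-alikes about, which are no part of the job. Of the things that look like the timer, the largest one is meant.

How it is judged:
On the way, in this order (a step that is already met when the one before it is completed fails the run):
1. the white cap is pressed shut (value of joint cap_white below 0.1 rad), for 0.2 s.
2. the yellow cap is pressed shut (value of joint cap_yellow below 0.1 rad), for 0.2 s.
3. the red cap is pressed shut (value of joint cap_red below 0.1 rad), for 0.2 s.
4. the timer's red key is pressed (value of joint timer_key_2 above 0.0006 m), for 0.1 s.
At the end, for the whole second after the job is handed in: all three caps shut (hinge under 0.10 rad), closed in the order white, yellow, red; each vial at rest in its well, upright within 0.15 rad and within 4 mm of full depth; the red key down (over 0.6 mm), pressed last; the timer flat and within 30 mm of its place (value of joint each of cap_white, cap_yellow, cap_red below 0.1 rad and z of each of vial_white, vial_yellow, vial_red in the frame of rack below 0.01 m and angle between each of vial_white, vial_yellow, vial_red's own z axis and vertical below 0.15 rad and linear speed of each of vial_white, vial_yellow, vial_red below 0.02 m/s and value of joint timer_key_2 above 0.0006 m and angle between timer's own z axis and vertical below 0.1 rad and height (world z) of timer below 0.005 m and distance of timer from where it was at the start of the episode below 0.03 m); the robot touches nothing.
It fails at once if a vial is lifted out of its place in the rack (more than 12 mm) (z of any of vial_white, vial_yellow, vial_red in the frame of rack above 0.018 m).
It fails at once if the timer is lifted or shoved aside (more than 30 mm) (height (world z) of timer above 0.015 m or distance of timer from where it was at the start of the episode above 0.03 m).
It fails at once if a cap or vial or the timer is pressed roughly (over 35 N) (contact force between any of the arm, the fingers and vial_white above 35 N or contact force between any of the arm, the fingers and vial_yellow above 35 N or contact force between any of the arm, the fingers and vial_red above 35 N or contact force between any of the arm, the fingers and timer above 35 N).
It fails at once if a grey key of the timer is pressed (value of joint any of timer_key_0, timer_key_1 above 0.0006 m).
It fails at once if a bystander is moved (more than 20 mm) (distance of any of petri, strip_plate, bottle_red, tweezers, pen_blue, tip_box from where it was at the start of the episode above 0.02 m).
It also fails if it takes over 58 s, if anything falls off the work surface, if the arm or the gripper's body presses on something with over 40 N, if the wrist force passes 120 N, or if a joint passes its speed limit or range.

ROBOT

A 6-joint arm with a two-finger parallel gripper is mounted at the origin on a cart in front of the work surface, level with it; the furniture and walls round the work are solid. World frame = base frame: x ahead of the robot, y to its left, z up, the work surface at z = 0. Lengths are in m, angles in rad, forces in N, time in s.
With the tool pointing down it reaches from about 0.3 to 0.875 m from the base axis. Payload 6.4 kg.
Tool frame: the origin (TCP) lies midway between the tips of the shut fingers; the grasp point (between the pads) lies 19 mm behind it; z points along the fingers, y is the direction in which the jaws open and shut (so a half turn about z gives the same grasp; the last joint's range is limited). The gripper opens to 85 mm and grips with 20 to 120 N. Pads are 22 mm wide; open, the fingers measure 114 mm over their backs; the gripper's body (76 mm by 85 mm) begins 54 mm behind the grasp point. The pads swing forward as they close: fully open they stand 13 mm farther back than shut.
Start: joints at [1.021, 0.181, 1.607, -0, 1.354, -0.206], TCP at [0.194, 0.541, 0.203] pointing down, gripper open.
Joint ranges: [-2.99, 2.99], [-0.89, 2.07], [0.3, 2.58], [-1.14, 4.28], [0, 2.63], [-3.12, 3.12]. Speed limits (rad/s): [2.57, 2.57, 3.01, 3.14, 3.14, 3.14].

INTERFACE

Orientations are given as a unit quaternion [w, x, y, z].
In Python, from bench import ctrl gives the robot as it stands. The module is installed in compiled form; this text tells all that it offers.
- The arm moves only by the tool arm_command, never from a script. Its argument "plan" is one flat list of numbers, 4 for each row, row after row: the shift along the tool's x, y, z in mm, then the turn about the tool's z in rad. A call has 1 to 20 rows; each row shifts and turns the commanded pose from where the row before left it, along the tool's axes as they then stand; what a row does not reach is not made up. A row lasts 1/10 s, in which the tool goes at most 50 mm and 8.59 degrees, less where a joint would pass 70% of its speed; a pose out of reach is approached as far as the arm can. A call is refused whole if a number of a shift passes 50 or a number of a turn 0.15, either way. A call with a gripper value outside its range is refused whole. "grip" is the opening, from 0 (shut) to 1 (fully open), set as the call begins (left out, the last holds). The fingers move at their own pace and stop on an object; the grip force is fixed at half the most. Time passes only in rows, so rows that do not move let the fingers close. It gives the time, the measured TCP pose, the force and the opening at its end, in the units of the state.
- ctrl.get_obs(): the state, without advancing time (a new reading comes with each control period).
- ctrl.camera(name): name is "scene" or "side" or "wrist"; returns a dict with "color" (384x512x3 uint8, red, green, blue), "camera_matrix" (3x3 intrinsics, pixels), "k1" (the pictures are not rectified: a ray, as slopes to the right and down, at radius r is drawn at 1 + k1 r^2 times it, then the intrinsics apply), "eye" and "attitude" of the camera in the world; the wrist camera has in their place "T_tool_cam" (4x4, takes a point from camera to tool coordinates, whose origin is the TCP and whose axes are the flange's). Camera axes: x right, y up, looking along -z (the intrinsics and any distortion apply to the point x, -y, -z); pixel columns grow to the right and rows downward; lengths in m; the calibration is good to about 2 mm. A picture is of the moment at which its call begins: read the wrist's pose just before it. There is no depth.
- ctrl.hand_in(): hands the job in, once; it reports no verdict.
The state is a dict: "time_s": time; "q": joint angles; "dq": joint speeds; "joint_efforts": joint torques, N m; "eef_pos": TCP position; "eef_rot": TCP orientation; "wrist_force": force on the tool from outside, world axes, zero at the start; "torque": the same for the moment, N m; "opening": opening from 0.0 (shut) to 1.0 (fully open).
Only numpy, scipy, OpenCV 4.12 (cv2) and the standard library are available. Lean on these libraries where they do the work, as an engineer would, in place of code of your own. Each camera call takes 0.05 s, during which the arm holds its last target. There are 200 camera calls.

## Working session

There is one attempt and no reset: what is moved stays moved. The work goes in short steps, Python scripts to look and compute and a tool call to move; the robot and the scene stay as the last step left them, time stands still between calls to the robot, and variables do not carry over. Pictures are saved under pics/ and viewed, about 8 in all and at most 12, crops included, and the job is handed in when it is done.

Besides the shell and the picture viewer there is one more tool, called after "Call:" as a command line: name --argument value ..., lists and objects as JSON in quotes. arm_command: Moves the arm, as the interface text tells. Its arguments: {"type":"object","properties":{"plan":{"type":"array","items":{"type":"number"}},"grip":{"type":"number"}},"required":["plan"]}

```bash
mkdir -p pics
cat > h.py <<'E'
import numpy as np, cv2
from bench import ctrl
from scipy.spatial.transform import Rotation as R
def rot(q): return R.from_quat([q[1],q[2],q[3],q[0]]).as_matrix()
def campose(name,c,o=None):
    if name=='wrist':
        o=o or ctrl.get_obs(); T=np.array(c['T_tool_cam']); Rt=rot(o['eef_rot'])
        return np.array(o['eef_pos'])+Rt@T[:3,3], Rt@T[:3,:3]
    a=np.array(c['attitude']); return np.array(c['eye']), (a if a.shape==(3,3) else rot(a))
def pix2ray(c,M,uv):
    K=np.array(c['camera_matrix']); d=np.array([c['k1'],0,0,0,0.])
    n=cv2.undistortPoints(np.array([[uv]],float),K,d)[0,0]
    return M@np.array([n[0],-n[1],-1])
def proj(c,e,M,p):
    K=np.array(c['camera_matrix']); v=M.T@(np.array(p)-e); s=np.array([v[0],-v[1]])/-v[2]
    s=s*(1+c['k1']*s@s); return (K@np.array([s[0],s[1],1]))[:2]
def onz(c,e,M,uv,z):
    r=pix2ray(c,M,uv); return e+r*(z-e[2])/r[2]
def tri(A):  # list of (eye, ray)
    S=np.zeros((3,3));b=np.zeros(3)
    for e,r in A:
        r=r/np.linalg.norm(r);P=np.eye(3)-np.outer(r,r);S+=P;b+=P@e
    return np.linalg.solve(S,b)
E
python3 - <<'E'
from h import *
import pickle
o=ctrl.get_obs(); print(o)
C={}
for n in ['scene','side','wrist']:
    c=ctrl.camera(n); C[n]=c; cv2.imwrite(f'pics/{n}0.png',cv2.resize(c['color'][:,:,::-1],None,fx=1.5,fy=1.5,interpolation=cv2.INTER_CUBIC))
    print({k:v for k,v in c.items() if k!='color'})
pickle.dump((o,C),open('c0.pkl','wb'))
E
```

```text
{'time_s': 0.0, 'q': array([ 1.02068747e+00,  1.81549776e-01,  1.60805137e+00, -3.66175054e-06,
        1.35380871e+00, -2.06283185e-01]), 'dq': array([-0.00159958, -0.00061241,  0.00168026,  0.00096508,  0.00021235,
        0.00121071]), 'joint_efforts': array([ 1.16657997e-03, -4.44850838e+01, -3.51349247e+01, -5.41169311e-05,
        9.01473948e-03,  1.44376151e-05]), 'eef_pos': array([0.19346775, 0.54080825, 0.20235834]), 'eef_rot': array([-3.33836044e-04,  1.71066840e-01,  9.85259007e-01, -8.45055577e-04]), 'wrist_force': array([-0.60836954, -0.16733827,  0.01250305]), 'torque': array([ 0.0070113 , -0.01509333,  0.04882399]), 'opening': 0.9957558794364303}
{'camera_matrix': array([[441.89620133,   0.        , 250.00461682],
       [  0.        , 441.89620133, 189.16218934],
       [  0.        ,   0.        ,   1.        ]]), 'k1': 0.030132468794601283, 'eye': array([-0.19252733, -0.95167689,  0.76551923]), 'attitude': array([ 0.82194111,  0.48222088, -0.14933582, -0.26377006])}
{'camera_matrix': array([[424.63067791,   0.        , 251.34717162],
       [  0.        , 424.63067791, 189.64141146],
       [  0.        ,   0.        ,   1.        ]]), 'k1': -0.0055875904133071055, 'eye': array([0.51074992, 1.04168379, 0.56913359]), 'attitude': array([1.80941256e-03, 6.46823570e-04, 5.33398088e-01, 8.45862156e-01])}
{'camera_matrix': array([[271.95342693,   0.        , 258.16835411],
       [  0.        , 271.95342693, 191.97955309],
       [  0.        ,   0.        ,   1.        ]]), 'k1': -0.04827527748532844, 'T_tool_cam': array([[ 3.32533470e-04,  9.54498549e-01,  2.98215374e-01,
         7.66484280e-02],
       [ 9.99999465e-01, -6.09519748e-04,  8.35813459e-04,
        -1.00241997e-03],
       [ 9.79550893e-04,  2.98214936e-01, -9.54498241e-01,
        -1.69851932e-01],
       [ 0.00000000e+00,  0.00000000e+00,  0.00000000e+00,
         1.00000000e+00]])}
```

View pics/scene0.png

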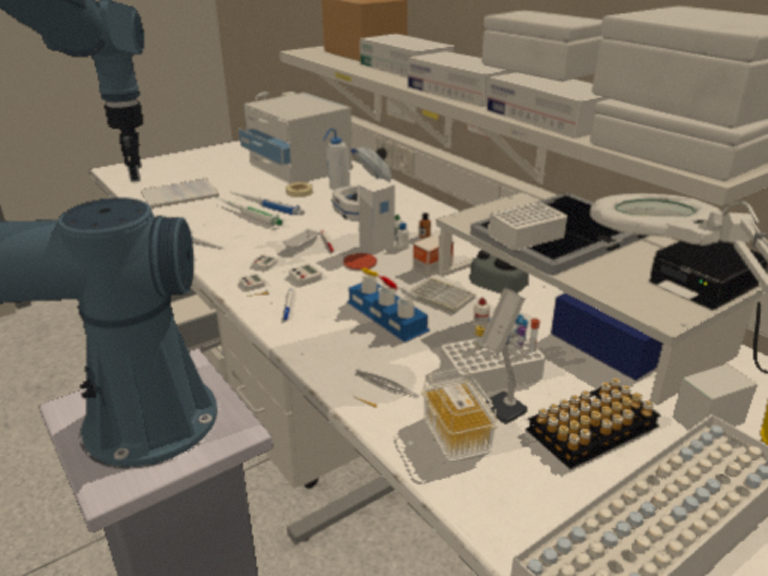

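View pics/side0.png

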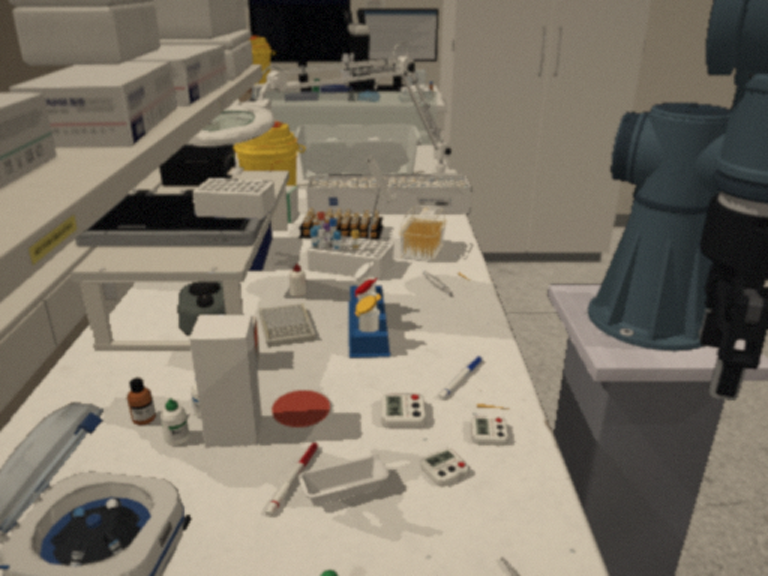

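Vials in the scene view: yellow (370,275), red (388,285), white (406,298), all in the blue rack. Timer candidates in the side view: (403,408), (490,428) and (445,465). I'll check these in one enlarged crop.

Run:
```python
from h import *
import pickle
o,C=pickle.load(open('c0.pkl','rb'))
s=C['scene']['color'][150:230,150:300,::-1]; d=C['side']['color'][180:325,215:365,::-1]
a=cv2.resize(s,None,fx=5,fy=5,interpolation=cv2.INTER_CUBIC)
b=cv2.resize(d,None,fx=4,fy=4,interpolation=cv2.INTER_CUBIC)
cv2.imwrite('pics/s1.png',a);cv2.imwrite('pics/d1.png',b);print(a.shape,b.shape)
e,M=campose('side',C['side'])
for uv in [(403,408),(490,428),(445,465),(302,408)]: print(uv,onz(C['side'],e,M,np.array(uv)/1.5,.018))
```

```text
(400, 750, 3) (580, 600, 3)
(403, 408) [0.4713193  0.29727296 0.018     ]
(490, 428) [0.35446221 0.34293172 0.018     ]
(445, 465) [0.42319503 0.41611426 0.018     ]
(302, 408) [0.61557603 0.29658879 0.018     ]
```

View pics/s1.png

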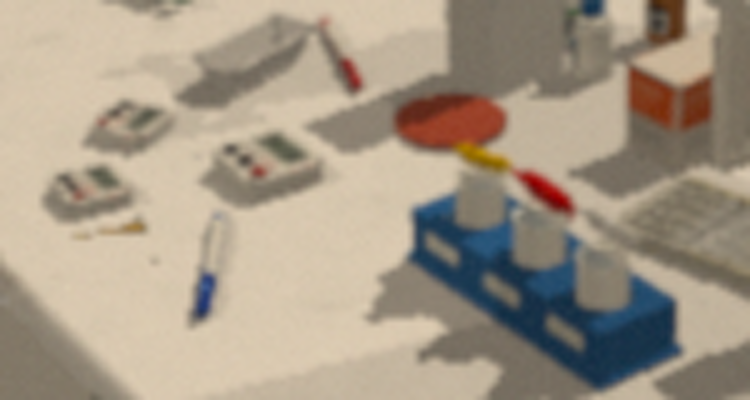

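View pics/d1.png

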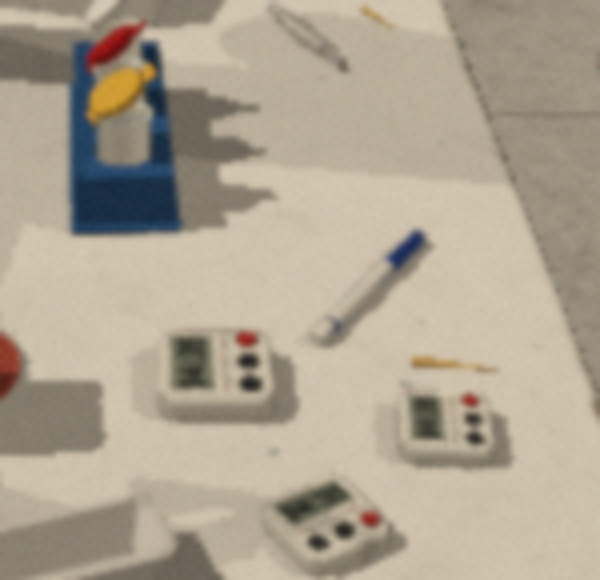

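Run:
```python
from h import *
import pickle
o,C=pickle.load(open('c0.pkl','rb'))
S=C['scene'];D=C['side'];es,Ms=campose('scene',S);ed,Md=campose('side',D)
s=lambda u,v,z:print('s',u,v,onz(S,es,Ms,(150+u/5,150+v/5),z).round(3))
d=lambda u,v,z:print('d',u,v,onz(D,ed,Md,(215+u/4,180+v/4),z).round(3))
s(605,250,.065);s(540,215,.065);s(480,175,.065)   # vial tops
s(415,215,.035);s(598,352,.035);s(675,300,.035);s(415,258,0);s(600,388,0)
d(72,170,.04);d(180,165,.04);d(72,233,0);d(180,230,0);d(125,110,.065)
s(258,170,.019);d(247,340,.019);d(163,332,.017);d(267,330,.017);d(275,405,.017);d(163,408,.017)
o=ctrl.get_obs();print(rot(o['eef_rot']).round(3))
```

```text
s 605 250 [ 0.535 -0.026  0.065]
s 540 215 [0.528 0.033 0.065]
s 480 175 [0.527 0.099 0.065]
s 415 215 [0.492 0.124 0.035]
s 598 352 [ 0.489 -0.078  0.035]
s 675 300 [ 0.564 -0.06   0.035]
s 415 258 [0.492 0.127 0.   ]
s 600 388 [ 0.499 -0.069  0.   ]
d 72 170 [0.553 0.123 0.04 ]
d 180 165 [0.486 0.117 0.04 ]
d 72 233 [0.554 0.133 0.   ]
d 180 230 [0.486 0.13  0.   ]
d 125 110 [0.521 0.091 0.065]
s 258 170 [0.452 0.266 0.019]
d 247 340 [0.453 0.273 0.019]
d 163 332 [0.499 0.263 0.017]
d 267 330 [0.441 0.261 0.017]
d 275 405 [0.441 0.328 0.017]
d 163 408 [0.499 0.33  0.017]
[[-0.941  0.337 -0.001]
 [ 0.337  0.941 -0.001]
 [ 0.    -0.001 -1.   ]]
```

View pics/wrist0.png

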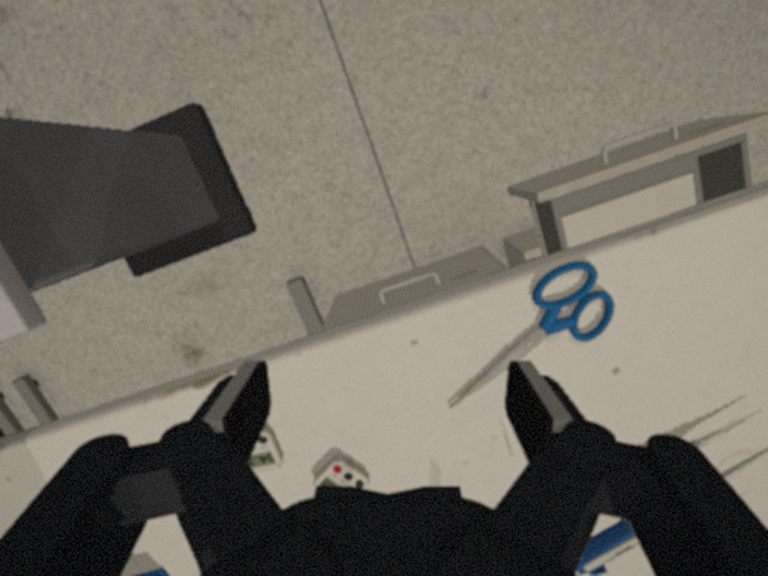

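The timer at side px (403,408) is the largest: about 58–64 mm, against about 45 mm for the other two. Its red key is at about (0.453, 0.27). The rack centre is about (0.525, 0.03). Next I close the fingers and move over the rack for a closer look.

Call:
arm_command --plan '[0, 0, -17, -0.115, 0, 0, -17, -0.115, 0, 0, -17, -0.114, -29, -35, 0, 0, -29, -35, 0, 0, -29, -35, 0, 0, -29, -35, 0, 0, -29, -35, 0, 0, -29, -35, 0, 0, -29, -35, 0, 0, -29, -35, 0, 0, -29, -35, 0, 0, -29, -35, 0, 0, -29, -35, 0, 0, -29, -35, 0, 0, -29, -35, 0, 0, -29, -35, 0, 0, 0, 0, 0, 0]' --grip 0

```text
time_s: 1.95
eef_pos: [0.6022, 0.0466, 0.2532]
eef_rot: [-0.0, 0.003, 1.0, -0.001]
wrist_force: [-0.1, 0.1, 0.1]
opening: 0.005
```

Run:
```python
from h import *
import pickle
o=ctrl.get_obs(); c=ctrl.camera('wrist'); pickle.dump((o,c),open('c1.pkl','wb'))
print(o['time_s'],o['eef_pos'],rot(o['eef_rot']).round(3),o['opening'])
cv2.imwrite('pics/w1.png',cv2.resize(c['color'][:,:,::-1],None,fx=1.5,fy=1.5,interpolation=cv2.INTER_CUBIC))
```

```text
1.95 [0.60220646 0.04663841 0.25317646] [[-1.     0.005 -0.   ]
 [ 0.005  1.    -0.001]
 [ 0.    -0.001 -1.   ]] 0.004513042994681274
```

View pics/w1.png

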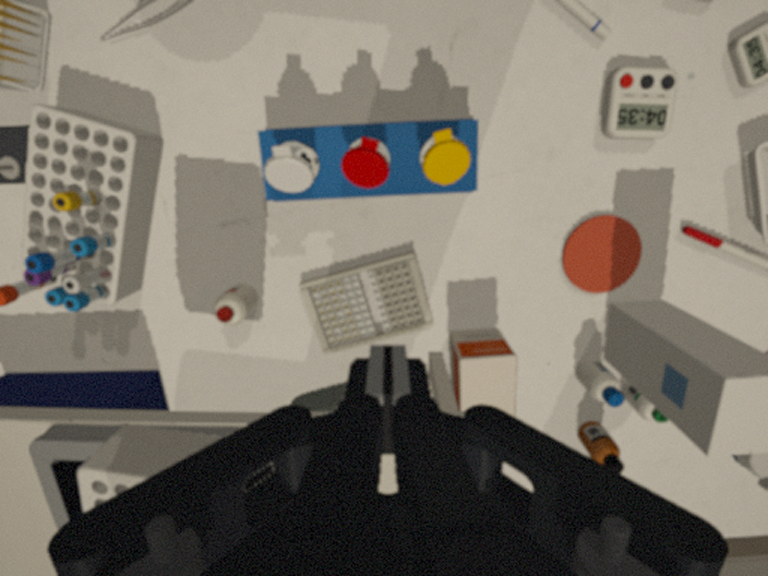

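Run:
```python
from h import *
import pickle
o,c=pickle.load(open('c1.pkl','rb')); im=c['color'][:,:,::-1]
a=cv2.resize(im[72:142,168:328],None,fx=5,fy=5,interpolation=cv2.INTER_CUBIC)
b=cv2.resize(im[42:92,392:472],None,fx=5,fy=5,interpolation=cv2.INTER_CUBIC)
v=np.zeros((600,800,3),np.uint8);v[:350]=a;v[350:,:400]=b
cv2.imwrite('pics/w1c.png',v)
```

```text
(no output)
```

View pics/w1c.png

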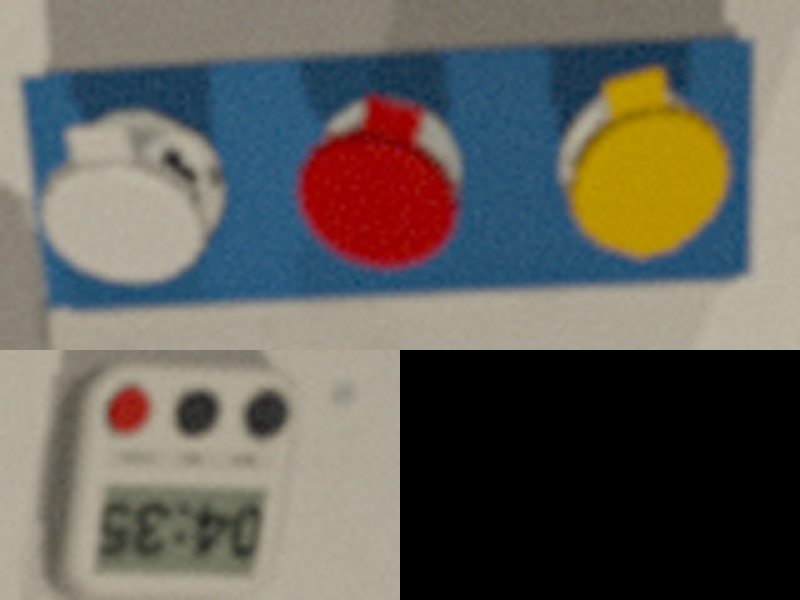

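```bash
cat > fit.py <<'E'
from h import *
import pickle
from scipy.optimize import least_squares
o,W=pickle.load(open('c1.pkl','rb')); o0,C=pickle.load(open('c0.pkl','rb'))
ew,Mw=campose('wrist',W,o); S=C['scene'];D=C['side'];es,Ms=campose('scene',S);ed,Md=campose('side',D)
w=lambda u,v:np.array([168+u/5,72+v/5]); s=lambda u,v:np.array([150+u/5,150+v/5]); d=lambda u,v:np.array([215+u/4,180+v/4])
P=lambda p:proj(W,ew,Mw,p)
obs=dict(white=dict(ext=(42,207,160,284),tip=(97,125)),red=dict(ext=(298,458,130,268),tip=(398,101)),yellow=dict(ext=(570,730,105,258),tip=(634,76)))
names=['white','red','yellow']; ys=[-.064,0,.064]
def cap(ax,yaw,th,r,lat=0,h=.0055,z0=.006):
    hx=.0205-r*np.cos(th)+h*np.sin(th); z=z0+.063+r*np.sin(th)+h*np.cos(th)
    c,si=np.cos(yaw),np.sin(yaw); return np.array([ax[0]+c*hx-si*lat,ax[1]+si*hx+c*lat,z])
def axis(p,i): return np.array([p[0]-np.sin(p[2])*ys[i],p[1]+np.cos(p[2])*ys[i]])
def res(p):
    r=[]
    for i,n in enumerate(names):
        a=axis(p,i)+p[9+2*i:11+2*i]; yaw,th=p[3+2*i:5+2*i]
        t=np.linspace(0,2*np.pi,48); q=np.array([P(cap(a,yaw,th,.0205+.019*np.cos(k),.019*np.sin(k))) for k in t])
        e=obs[n]['ext']; lo,hi=w(e[0],e[2]),w(e[1],e[3])
        r+=list(q.min(0)-lo)+list(q.max(0)-hi)+list(P(cap(a,yaw,th,.0475))-w(*obs[n]['tip']))
        r+=list(p[9+2*i:11+2*i]/.001)
        if n!='white':
            r+=list(.5*(proj(S,es,Ms,cap(a,yaw,th,.0475))-s(*{'yellow':(458,148),'red':(516,174)}[n])))
            r+=list(.5*(proj(D,ed,Md,cap(a,yaw,th,.0475))-d(*{'yellow':(152,70),'red':(146,25)}[n])))
    return np.array(r)
f=least_squares(res,[.525,.03,0]+[0,.6]*3+[0]*6,loss='soft_l1'); p=f.x
if __name__=='__main__':
    print('rack',p[:3].round(4),'cost',f.cost.round(2),'play mm',(p[9:]*1e3).round(1))
    for i,n in enumerate(names):
        a=axis(p,i)+p[9+2*i:11+2*i]; yaw,th=p[3+2*i:5+2*i]
        print(n,a.round(4),'yaw',yaw.round(3),'th',th.round(3))
        for k in np.linspace(th,0,5): print('   edge r36',cap(a,yaw,k,.036).round(4))
    print('res',res(p).round(1))
    c,si=np.cos(p[2]),np.sin(p[2])
    for x,y in [(-.035,-.102),(-.035,.102),(.035,.102),(.035,-.102)]:
        print('corner',(5*(P([p[0]+c*x-si*y,p[1]+si*x+c*y,.04])-[168,72])).round(0),(5*(P([p[0]+c*x-si*y,p[1]+si*x+c*y,.0])-[168,72])).round(0))
    b=lambda u,v,z:onz(W,ew,Mw,(392+u/5,42+(v-350)/5),z).round(4)
    print('red',b(128,410,.019),'mid',b(197,412,.019),'far',b(266,414,.019),b(95,370,.017),b(290,372,.017))
E
python3 fit.py
```

```text
rack [0.5254 0.0297 0.0362] cost 1.82 play mm [ 0.1  0.7 -0.2 -0.1  0.1 -0.5]
white [ 0.5278 -0.0335] yaw 0.042 th 0.642
   edge r36 [ 0.5228 -0.0338  0.095 ]
   edge r36 [ 0.519  -0.0339  0.0906]
   edge r36 [ 0.5159 -0.034   0.0856]
   edge r36 [ 0.5137 -0.0341  0.0802]
   edge r36 [ 0.5123 -0.0342  0.0745]
red [0.5252 0.0296] yaw -0.247 th 0.548
   edge r36 [0.518  0.0314 0.0924]
   edge r36 [0.5152 0.0322 0.0884]
   edge r36 [0.5129 0.0327 0.084 ]
   edge r36 [0.5112 0.0332 0.0794]
   edge r36 [0.5101 0.0334 0.0745]
yellow [0.5232 0.0932] yaw 0.256 th 0.4
   edge r36 [0.513  0.0905 0.0881]
   edge r36 [0.5113 0.0901 0.0849]
   edge r36 [0.51   0.0897 0.0815]
   edge r36 [0.5089 0.0894 0.0781]
   edge r36 [0.5082 0.0892 0.0745]
res [ 0.1 -0.6 -0.8  0.  -0.2  0.4  0.1  0.7  0.5 -0.1 -0.3  0.3 -0.   0.
 -0.2 -0.1 -0.2  0.3 -0.3 -0.1  0.8  0.2 -0.1 -0.2  0.1 -0.1  0.1 -0.5
  0.   0.7  0.1 -0.2]
corner [ 3. 61.] [46. 72.]
corner [772.  26.] [742.  40.]
corner [767. 295.] [738. 284.]
corner [ 35. 326.] [ 73. 312.]
red [0.4529 0.2657 0.019 ] mid [0.4529 0.2855 0.019 ] far [0.4528 0.3055 0.019 ] [0.4425 0.256  0.017 ] [0.4414 0.312  0.017 ]
```

Call:
arm_command --plan '[15, -20, 30, 0, 15, -20, 30, 0, 16, -20, 30, 0, 16, -20, 30, 0, 0, 0, 5, 0, 0, 0, 0, 0, 0, 0, 0, 0]'

```text
time_s: 2.7
eef_pos: [0.5392, -0.0277, 0.1308]
eef_rot: [0.001, -0.001, 1.0, -0.0]
wrist_force: [0.9, -0.4, 1.0]
opening: -0.004
```

Call:
arm_command --plan '[2, -3, 10, 0, 2, -3, 10, 0, 0, 0, 4, 0, 0, 0, 3, 0, 0, 0, 3, 0, 0, 0, 0, 0]'

```text
time_s: 3.3
eef_pos: [0.5337, -0.0345, 0.0989]
eef_rot: [-0.0, -0.0, 1.0, 0.0]
wrist_force: [0.2, 0.4, -0.0]
opening: -0.003
```

Call:
arm_command --plan '[0, 0, 2, 0, 1, 0, 2, 0, 1.6, 0, 2, 0, 1.6, 0, 2, 0, 1.4, 0, 2.2, 0, 1.2, 0, 2.4, 0, 1, 0, 2.4, 0, 0.8, 0, 2.4, 0, 0, 0, 0, 0]'

```text
time_s: 4.2
eef_pos: [0.5249, -0.0345, 0.0814]
eef_rot: [-0.0, -0.0, 1.0, 0.0]
wrist_force: [-0.6, -0.1, 0.1]
opening: -0.001
```

Call:
arm_command --plan '[0.6, 0, 2, 0, 0.5, 0, 2, 0, 0.3, 0, 1.5, 0, 0, 0, 0.5, 0]'

```text
time_s: 4.6
eef_pos: [0.5238, -0.0345, 0.0757]
eef_rot: [-0.0, -0.0, 1.0, 0.0]
wrist_force: [0.9, 0.7, 0.2]
opening: 0.001
```

Run:
```python
from h import *
o=ctrl.get_obs(); c=ctrl.camera('wrist');d=ctrl.camera('side'); 
print(o['eef_pos'],o['wrist_force'])
import pickle; pickle.dump((o,c),open('c2.pkl','wb'))
a=cv2.resize(c['color'][150:350,130:380,::-1],None,fx=3,fy=3,interpolation=cv2.INTER_CUBIC)
cv2.imwrite('pics/w2.png',a)
```

```text
[ 0.52381382 -0.03452826  0.07570541] [0.86555813 0.68063373 0.16039074]
```

View pics/w2.png

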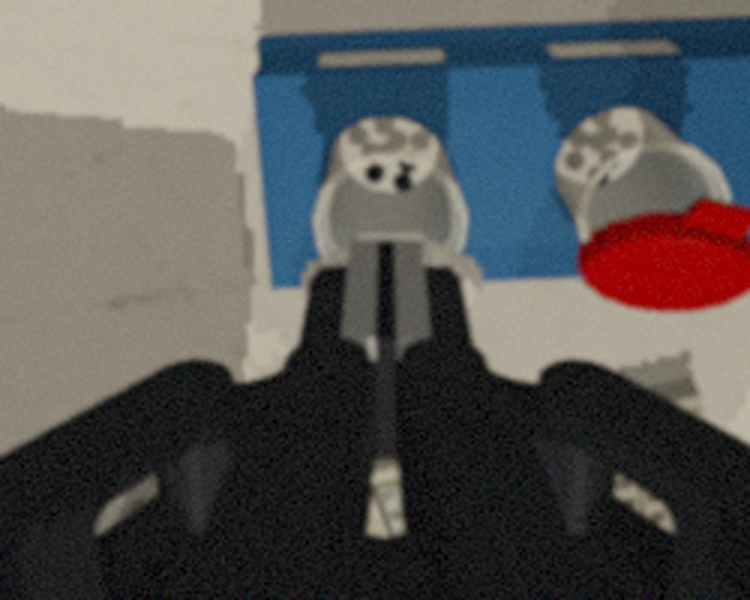

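Run:
```python
from fit import *
o,c=pickle.load(open('c2.pkl','rb')); e,M=campose('wrist',c,o); print('cam',e)
g=lambda q:(3*(proj(c,e,M,q)-[130,150])).round(0)
for i in (0,1):
    a=axis(p,i)+p[9+2*i:11+2*i]; yaw=p[3+2*i]
    ring=np.array([g([a[0]+.017*np.cos(t),a[1]+.017*np.sin(t),.068]) for t in np.linspace(0,6.28,40)]); print(names[i],'rim',ring.min(0),ring.max(0))
    for th in (0,.3,.55,.64,.8,1.0,1.3,1.6):
        q=np.array([g(cap(a,yaw,th,.0205+.019*np.cos(k),.019*np.sin(k))) for k in np.linspace(0,6.28,40)])
        print(th,'disc',q.min(0),q.max(0),'tip',g(cap(a,yaw,th,.0475)))
for dx in(-.011,.011):print('tip',g(np.array(o['eef_pos'])+[dx,0,0]))
```

```text
cam [ 0.44688827 -0.03536371  0.24557603]
white rim [321. 161.] [464. 292.]
0 disc [310. 163.] [475. 313.] tip [388. 129.]
0.3 disc [309. 196.] [478. 320.] tip [389. 166.]
0.55 disc [308. 236.] [480. 325.] tip [391. 214.]
0.64 disc [308. 253.] [481. 326.] tip [391. 234.]
0.8 disc [308. 284.] [482. 328.] tip [393. 273.]
1.0 disc [309. 324.] [483. 332.] tip [395. 324.]
1.3 disc [310. 331.] [484. 386.] tip [398. 400.]
1.6 disc [313. 330.] [484. 435.] tip [400. 463.]
red rim [587. 151.] [729. 282.]
0 disc [585. 152.] [749. 303.] tip [709. 121.]
0.3 disc [586. 184.] [760. 310.] tip [728. 157.]
0.55 disc [585. 221.] [764. 315.] tip [737. 203.]
0.64 disc [584. 237.] [765. 317.] tip [739. 223.]
0.8 disc [582. 265.] [765. 322.] tip [739. 260.]
1.0 disc [579. 296.] [761. 333.] tip [733. 311.]
1.3 disc [573. 312.] [749. 376.] tip [715. 385.]
1.6 disc [565. 314.] [732. 422.] tip [688. 447.]
tip [389. 181.]
tip [389. 270.]
```

Fingertips occlude the untouched white cap (still ~0.64 rad): the real tips appear to sit 20–30 mm short of the reported TCP. I'll back off in x and descend by force feedback to find the true tip height.

Call:
arm_command --plan '[-5, 0, 0, 0, -5, 0, 0, 0, 0, 0, 1.5, 0, 0, 0, 1.5, 0, 0, 0, 0, 0]'

```text
time_s: 5.2
eef_pos: [0.5336, -0.0344, 0.0724]
eef_rot: [-0.0, -0.0, 1.0, 0.0]
wrist_force: [-0.7, -0.1, -0.1]
opening: 0.003
```

Call:
arm_command --plan '[0, 0, 1.5, 0, 0, 0, 1.5, 0]'

```text
time_s: 5.4
eef_pos: [0.534, -0.0346, 0.0699]
eef_rot: [0.0, -0.0, 1.0, -0.0]
wrist_force: [0.1, 0.7, 1.7]
opening: -0.001
```

Call:
arm_command --plan '[0, 0, 1.5, 0, 0, 0, 1.5, 0]'

```text
time_s: 5.6
eef_pos: [0.5343, -0.0347, 0.0671]
eef_rot: [0.0, -0.0, 1.0, -0.0]
wrist_force: [0.5, -0.1, 2.1]
opening: -0.003
```

Contact at TCP z≈0.070, so the tips sit about 24 mm behind the reported TCP. Now I follow the arc.

Call:
arm_command --plan '[1.6, 0, 2, 0, 1.6, 0, 2, 0, 1.4, 0, 2, 0, 1.2, 0, 2, 0, 1, 0, 2, 0, 0.8, 0, 1.5, 0]'

```text
time_s: 6.2
eef_pos: [0.526, -0.0346, 0.0551]
eef_rot: [-0.0, -0.0, 1.0, 0.0]
wrist_force: [-0.8, -0.4, 3.2]
opening: 0.0
```

Call:
arm_command --plan '[0.5, 0, 1, 0, 0.5, 0, 1, 0, 0, 0, 0, 0]'

```text
time_s: 6.5
eef_pos: [0.5252, -0.0345, 0.0532]
eef_rot: [-0.0, -0.0, 1.0, 0.0]
wrist_force: [0.3, -0.5, 0.4]
opening: -0.001
```

Call:
arm_command --plan '[0.3, 0, 1, 0, 0.3, 0, 1, 0]'

```text
time_s: 6.7
eef_pos: [0.5247, -0.0345, 0.0513]
eef_rot: [-0.0, -0.0, 1.0, 0.0]
wrist_force: [-1.8, -0.3, 2.0]
opening: 0.001
```

Call:
arm_command --plan '[0, 0, 0.7, 0, 0, 0, 0.7, 0]'

```text
time_s: 6.9
eef_pos: [0.5246, -0.0345, 0.0499]
eef_rot: [-0.0, -0.0, 1.0, 0.0]
wrist_force: [-0.9, -0.7, 2.1]
opening: 0.003
```

Call:
arm_command --plan '[0, 0, 0.7, 0, 0, 0, 0, 0]'

```text
time_s: 7.1
eef_pos: [0.5246, -0.0345, 0.0491]
eef_rot: [-0.0, -0.0, 1.0, 0.0]
wrist_force: [-0.9, -0.5, 1.9]
opening: 0.002
```

Call:
arm_command --plan '[0, 0, 0.7, 0, 0, 0, 0.5, 0]'

```text
time_s: 7.3
eef_pos: [0.5247, -0.0346, 0.048]
eef_rot: [-0.0, -0.0, 1.0, 0.0]
wrist_force: [-0.5, 0.0, 2.3]
opening: 0.001
```

Call:
arm_command --plan '[0, 0, 0.6, 0, 0, 0, 0, 0]'

```text
time_s: 7.5
eef_pos: [0.5247, -0.0345, 0.0474]
eef_rot: [-0.0, -0.0, 1.0, 0.0]
wrist_force: [-1.2, -0.3, 0.3]
opening: -0.003
```

Call:
arm_command --plan '[0, 0, 0.6, 0, 0, 0, 0, 0]'

```text
time_s: 7.7
eef_pos: [0.5247, -0.0346, 0.0469]
eef_rot: [-0.0, -0.0, 1.0, -0.0]
wrist_force: [-1.0, 0.3, 2.4]
opening: 0.0
```

Call:
arm_command --plan '[0, 0, 0.6, 0, 0, 0, 0.6, 0]'

```text
time_s: 7.9
eef_pos: [0.525, -0.0347, 0.0466]
eef_rot: [0.0, -0.0, 1.0, -0.0]
wrist_force: [-4.2, 1.3, 13.9]
opening: -0.002
```

Call:
arm_command --plan '[0, 0, 0.6, 0, 0, 0, 0.4, 0]'

```text
time_s: 8.1
eef_pos: [0.5254, -0.0348, 0.0465]
eef_rot: [0.0, -0.0, 1.0, -0.0]
wrist_force: [-6.9, 0.9, 19.2]
opening: 0.003
```

Call:
arm_command --plan '[0, 0, 0.6, 0, 0, 0, 0.4, 0]'

```text
time_s: 8.3
eef_pos: [0.5257, -0.0348, 0.0464]
eef_rot: [0.001, -0.0, 1.0, -0.0]
wrist_force: [-9.6, 1.3, 26.8]
opening: -0.003
```

White bottomed out firmly. Next I lift and move over to yellow, with one check picture on the way.

Call:
arm_command --plan '[0, 0, -10, 0, 0, 0, -20, 0, 0, 0, -20, 0, 0, 0, -20, 0, 0, 25, 0, 0, 0, 25, 0, 0, 0, 25, 0, 0, 0, 25, 0, 0, 0, 25, 0, 0, 0, 0, 0, 0, 0, 0, 0, 0]'

```text
time_s: 9.4
eef_pos: [0.5246, 0.0907, 0.1135]
eef_rot: [-0.0, -0.001, 1.0, -0.0]
wrist_force: [0.3, -0.3, -0.4]
opening: 0.002
```

Run:
```python
from h import *
c=ctrl.camera('wrist')
a=cv2.resize(c['color'][120:300,60:380,::-1],None,fx=2.4,fy=2.4,interpolation=cv2.INTER_CUBIC)
cv2.imwrite('pics/w3.png',a)
```

```text
(no output)
```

View pics/w3.png

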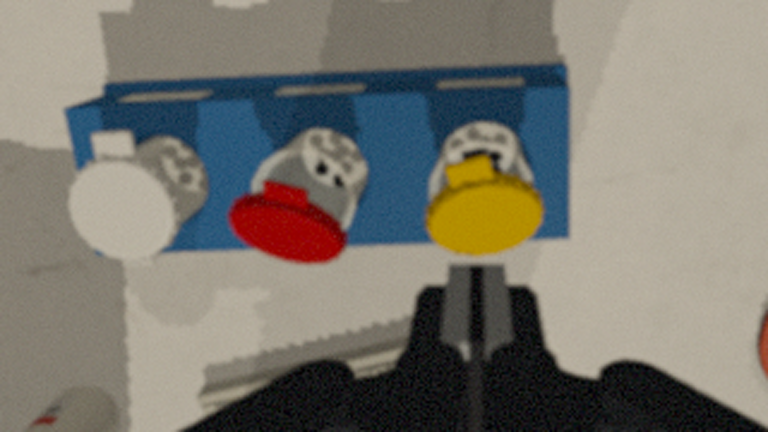

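White is shut: its face is flat at (122,210) and the tab points at the robot. Yellow next.

Call:
arm_command --plan '[0, 0, 15, 0, 0, 0, 15, 0, 0, 0, 12, 0, 0, 0, 5, 0, 0, 0, 3, 0, 0, 0, 2, 0]'

```text
time_s: 10.05
eef_pos: [0.5252, 0.0901, 0.062]
eef_rot: [0.0, 0.0, 1.0, -0.0]
wrist_force: [-0.5, 0.0, 0.3]
opening: 0.003
```

Call:
arm_command --plan '[0.8, 0, 2, 0, 0.8, 0, 2, 0, 0.8, 0, 2, 0, 0.8, 0, 2, 0]'

```text
time_s: 10.45
eef_pos: [0.5216, 0.0904, 0.0538]
eef_rot: [0.0, -0.0, 1.0, -0.0]
wrist_force: [-0.5, -1.2, 2.4]
opening: -0.003
```

Call:
arm_command --plan '[0.6, 0, 1.5, 0, 0.5, 0, 1.5, 0]'

```text
time_s: 10.65
eef_pos: [0.5204, 0.0904, 0.0506]
eef_rot: [0.0, -0.0, 1.0, -0.0]
wrist_force: [0.2, -1.4, 2.8]
opening: 0.001
```

Call:
arm_command --plan '[0.4, 0, 1, 0, 0.3, 0, 1, 0, 0, 0, 1, 0]'

```text
time_s: 10.95
eef_pos: [0.5196, 0.0904, 0.0476]
eef_rot: [-0.0, -0.0, 1.0, -0.0]
wrist_force: [-1.2, -1.7, 2.6]
opening: 0.002
```

Call:
arm_command --plan '[0, 0, 0.6, 0, 0, 0, 0.5, 0]'

```text
time_s: 11.15
eef_pos: [0.5197, 0.0904, 0.0466]
eef_rot: [-0.0, -0.0, 1.0, -0.0]
wrist_force: [-0.8, -2.1, 4.8]
opening: -0.004
```

Call:
arm_command --plan '[0, 0, 0.4, 0, 0, 0, 0.3, 0, 0, 0, 0, 0]'

```text
time_s: 11.45
eef_pos: [0.52, 0.0904, 0.0465]
eef_rot: [0.0, -0.0, 1.0, -0.0]
wrist_force: [-2.8, -1.7, 7.0]
opening: 0.001
```

Call:
arm_command --plan '[0, 0, 0.5, 0, 0, 0, 0.5, 0, 0, 0, 0, 0]'

```text
time_s: 11.75
eef_pos: [0.5205, 0.0904, 0.0464]
eef_rot: [0.001, -0.0, 1.0, -0.0]
wrist_force: [-3.6, -1.9, 13.5]
opening: -0.0
```

Call:
arm_command --plan '[0, 0, -10, 0, 0, 0, -20, 0, 0, 0, -20, 0, 0, 0, -15, 0, -3, -19, 0, 0, -3, -19, 0, 0, -3, -20, 0, 0, 0, 0, 0, 0, 0, 0, 10, 0, 0, 0, 15, 0, 0, 0, 15, 0, 0, 0, 4, 0, 0, 0, 2, 0]'

```text
time_s: 13.05
eef_pos: [0.5279, 0.0334, 0.0631]
eef_rot: [-0.001, -0.001, 1.0, 0.0]
wrist_force: [-0.8, -0.3, 2.5]
opening: -0.0
```

Call:
arm_command --plan '[1.1, 0.2, 2, 0, 1.1, 0.2, 2, 0, 1, 0.2, 2, 0, 1, 0.2, 2, 0, 0.8, 0, 2, 0, 0.6, 0, 2, 0]'

```text
time_s: 13.65
eef_pos: [0.5232, 0.0332, 0.0519]
eef_rot: [0.0, -0.0, 1.0, 0.0]
wrist_force: [0.4, 0.6, 2.0]
opening: 0.0
```

Call:
arm_command --plan '[0.4, 0, 1, 0, 0.3, 0, 1, 0, 0, 0, 1, 0]'

```text
time_s: 13.95
eef_pos: [0.5223, 0.0333, 0.0488]
eef_rot: [-0.0, -0.0, 1.0, 0.0]
wrist_force: [-0.4, 0.6, 2.5]
opening: -0.003
```

Call:
arm_command --plan '[0, 0, 0.7, 0, 0, 0, 0.6, 0]'

```text
time_s: 14.15
eef_pos: [0.5223, 0.0333, 0.0475]
eef_rot: [-0.0, -0.0, 1.0, 0.0]
wrist_force: [-0.1, 0.5, 1.9]
opening: 0.0
```

Call:
arm_command --plan '[0, 0, 0.5, 0, 0, 0, 0.4, 0]'

```text
time_s: 14.35
eef_pos: [0.5223, 0.0333, 0.0466]
eef_rot: [-0.0, -0.0, 1.0, 0.0]
wrist_force: [-0.9, 1.7, 4.2]
opening: 0.0
```

Call:
arm_command --plan '[0, 0, 0.5, 0, 0, 0, 0.5, 0, 0, 0, 0.4, 0, 0, 0, 0, 0]'

```text
time_s: 14.75
eef_pos: [0.5231, 0.0333, 0.0465]
eef_rot: [0.001, -0.0, 1.0, -0.0]
wrist_force: [-3.0, 1.4, 10.2]
opening: 0.001
```

Call:
arm_command --plan '[0, 0, -10, 0, 0, 0, -20, 0, 0, 0, -20, 0, 0, 0, -20, 0, 10, 32, 0, 0, 10, 32, 0, 0, 10, 33, 0, 0, 10, 33, 0, 0, 10, 33, 0, 0, 10, 33, 0, 0, 9, 31, 0, 0, 0, 0, 0, 0, 0, 0, 0, 0]'

```text
time_s: 16.05
eef_pos: [0.4531, 0.2604, 0.1153]
eef_rot: [0.0, -0.001, 1.0, -0.0]
wrist_force: [-0.6, -0.1, -0.6]
opening: 0.002
```

Run:
```python
from h import *
import pickle
o=ctrl.get_obs();c=ctrl.camera('wrist');d=ctrl.camera('scene');g=ctrl.camera('side');pickle.dump((o,c,d,g),open('c4.pkl','wb'))
a=cv2.resize(c['color'][120:260,180:340,::-1],None,fx=4,fy=4,interpolation=cv2.INTER_CUBIC)[:,:480]
b=cv2.resize(g['color'][180:250,222:282,::-1],None,fx=5,fy=5,interpolation=cv2.INTER_CUBIC)
v=np.zeros((560,790,3),np.uint8);v[:,:480]=a;v[:350,490:]=b
cv2.imwrite('pics/w4.png',v);print(o['eef_pos'])
```

```text
[0.45312769 0.260421   0.11532609]
```

View pics/w4.png

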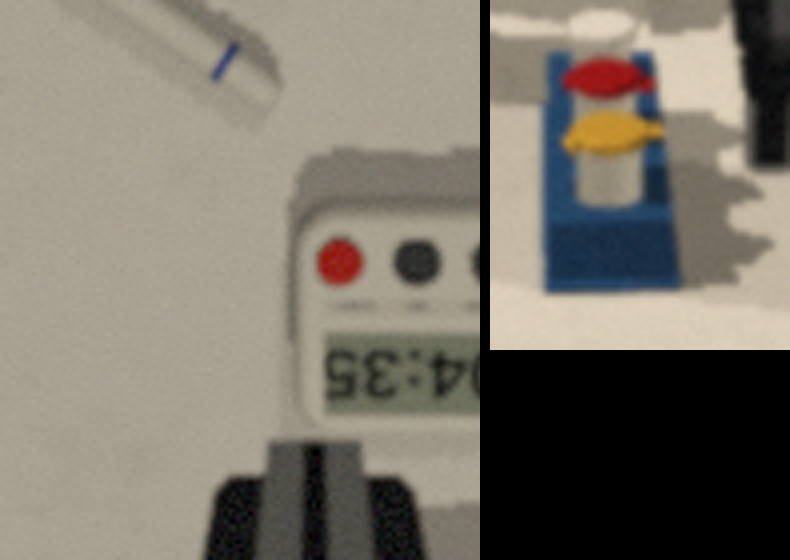

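All three caps are shut and flat. The red key is at crop (340,262), the middle key at (417,262). I'll remeasure the key from here.

Run:
```python
from h import *
import pickle
o,c,d,g=pickle.load(open('c4.pkl','rb'));e,M=campose('wrist',c,o)
for u,v in [(340,262),(417,262)]: print(onz(c,e,M,(180+u/4,120+v/4),.019))
```

```text
[0.45231405 0.26630368 0.019     ]
[0.45225504 0.28590393 0.019     ]
```

Call:
arm_command --plan '[0, 0, 25, 0, 0, 0, 30, 0, 0, 0, 30, 0, 0, 0, 20, 0, 0, 0, 8, 0, 0, 0, 3, 0, 0, 0, 0, 0]'

```text
time_s: 16.9
eef_pos: [0.4541, 0.2599, -0.0002]
eef_rot: [0.0, 0.0, 1.0, 0.0]
wrist_force: [-0.6, -0.6, 0.4]
opening: -0.003
```

Call:
arm_command --plan '[0, 0, 1, 0, 0, 0, 1, 0, 0, 0, 1, 0]'

```text
time_s: 17.2
eef_pos: [0.454, 0.2605, -0.003]
eef_rot: [0.001, -0.0, 1.0, 0.0]
wrist_force: [0.4, 0.3, 0.2]
opening: 0.001
```

Call:
arm_command --plan '[0, 0, 0.7, 0, 0, 0, 0.7, 0]'

```text
time_s: 17.4
eef_pos: [0.4534, 0.2603, -0.005]
eef_rot: [0.0, -0.0, 1.0, 0.0]
wrist_force: [0.2, -0.2, 0.3]
opening: -0.002
```

Call:
arm_command --plan '[0, 0, 1, 0, 0, 0, 1, 0, 0, 0, 0, 0]'

```text
time_s: 17.7
eef_pos: [0.4532, 0.2602, -0.0073]
eef_rot: [-0.0, -0.0, 1.0, -0.0]
wrist_force: [-0.6, -1.1, -0.2]
opening: 0.001
```

Call:
arm_command --plan '[0, 0, 0.7, 0, 0, 0, 0.7, 0]'

```text
time_s: 17.9
eef_pos: [0.4534, 0.2602, -0.0085]
eef_rot: [0.0, -0.0, 1.0, 0.0]
wrist_force: [-1.0, 0.3, 0.2]
opening: 0.001
```

Call:
arm_command --plan '[0, 0, 0.6, 0, 0, 0, 0.4, 0]'

```text
time_s: 18.1
eef_pos: [0.4534, 0.2602, -0.0095]
eef_rot: [-0.0, -0.0, 1.0, 0.0]
wrist_force: [-0.2, 0.2, 0.8]
opening: -0.003
```

Call:
arm_command --plan '[0, 0, 0.5, 0, 0, 0, 0.4, 0]'

```text
time_s: 18.3
eef_pos: [0.4535, 0.2603, -0.0098]
eef_rot: [-0.0, -0.0, 1.0, -0.0]
wrist_force: [-3.5, -1.2, 10.1]
opening: -0.0
```

Call:
arm_command --plan '[0, 0, 0.4, 0, 0, 0, 0.3, 0]'

```text
time_s: 18.5
eef_pos: [0.4535, 0.2603, -0.0099]
eef_rot: [-0.0, -0.0, 1.0, -0.0]
wrist_force: [-6.0, -2.3, 16.5]
opening: 0.002
```

Call:
arm_command --plan '[0, 0, 0.4, 0, 0, 0, 0, 0]'

```text
time_s: 18.7
eef_pos: [0.4535, 0.2603, -0.0099]
eef_rot: [-0.0, -0.0, 1.0, -0.0]
wrist_force: [-6.2, -2.4, 17.2]
opening: -0.001
```

The key bottomed at tip height about 0.018 m, as expected. Now I lift and check.

Call:
arm_command --plan '[0, 0, -3, 0, 0, 0, -10, 0, 0, 0, -25, 0, 0, 0, -35, 0, 0, 0, -40, 0, 0, 0, -12, 0, 0, 0, 0, 0, 0, 0, 0, 0]'

```text
time_s: 19.5
eef_pos: [0.4528, 0.26, 0.1127]
eef_rot: [-0.0, -0.0, 1.0, -0.0]
wrist_force: [-1.1, 0.2, -1.2]
opening: -0.002
```

Run:
```python
from h import *
import pickle
o=ctrl.get_obs();c=ctrl.camera('wrist');g=ctrl.camera('side')
a=cv2.resize(c['color'][120:260,180:340,::-1],None,fx=4,fy=4,interpolation=cv2.INTER_CUBIC)[:,:480]
b=cv2.resize(g['color'][180:250,222:282,::-1],None,fx=5,fy=5,interpolation=cv2.INTER_CUBIC)
v=np.zeros((560,790,3),np.uint8);v[:,:480]=a;v[:350,490:]=b
cv2.imwrite('pics/w5.png',v);print(o['eef_pos'],o['wrist_force'])
```

```text
[0.4527544  0.26002129 0.11271797] [-1.05379593  0.23552285 -1.16073084]
```

View pics/w5.png

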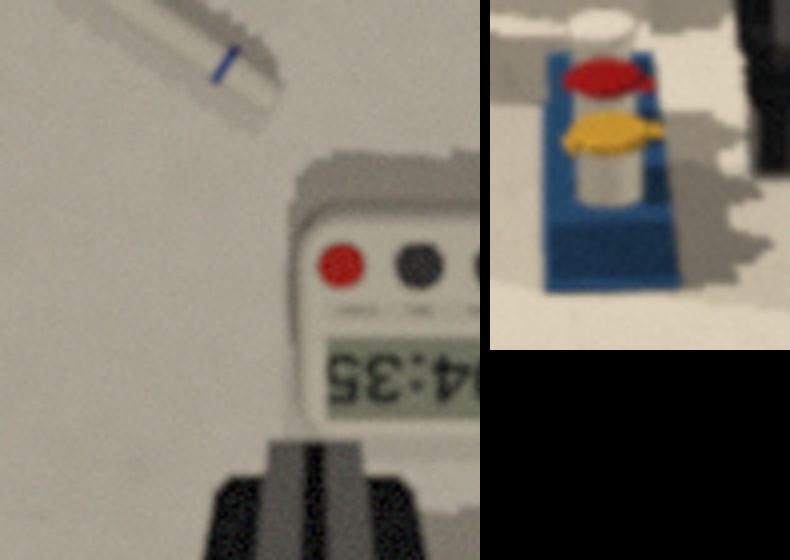

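```bash
python3 -c "
from bench import ctrl; ctrl.hand_in(); print(ctrl.get_obs()['time_s'])"
```

```text
the job is handed in; nothing more can be done
the job is handed in; nothing more can be done
```

I pressed the white, yellow and red caps shut in that order, then tapped the red key of the largest timer, and handed the job in at about 20 s of the 58 s allowed.

- **Caps:** each one ended on a firm stop, at 27 N for white, 13.5 N for yellow and 10 N for red. All three stopped at the same TCP height of 46.5 mm. The last side picture shows all three level, with the vials still standing in the rack.
- **Timer:** the red key took about 1 N, then stopped hard at 17 N, at the height expected for a key pressed fully down. In the last picture the timer has not visibly moved. The 1 mm key travel cannot be seen in the pictures, so that the key is down rests on the force and the height. That the grey keys stayed up rests on the fingertip's measured place, 8 mm or more clear of the middle key.
- **Disagreement:** the shut fingertips actually sit about 28 mm behind the reported TCP. My first press on the white cap therefore stopped short without touching it. I found the real tip height from contact force and used that for the later presses.
- **Not checked:** I did not measure the bystanders at the end. The arm felt no unexpected contact while moving between them.

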